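# Set a depth gauge in a bushed blind hole

### The job

Take the depth of the blind hole in the taller wooden block: lift the depth gauge out of its low stand, put its rod into the hole and press it gently down, past the sprung balls, until you feel it stand on the bottom. Then slide the brass collar down the rod until it is pressed flat on the block's face, and leave the gauge standing in the hole for reading. Never lean hard on it, and leave the other things on the desk where they are.

Things in the scene. Friction and masses are not known exactly. Their poses are not given: they have to be found in the camera images.
- gauge_center (a point): depth gauge, loose, about 140 g with its collar: an upright steel rod 12 mm thick, foot chamfered over 3 mm, with fine rings round it and a round dark steel grip head on top; 100 mm long over all. A brass collar slides on it. This point is on the axis 50 mm above the foot; z points to the head. At the start it stands upright in the low stand, its foot 24 mm below the stand's top
- gauge_head (a point): centre of the gauge's grip head, on the axis, 87 mm above the foot of the rod (head: 16 mm in diameter, 74 to 100 mm above the foot)
- gauge_tip (a point): foot of the gauge's rod, on its axis
- collar_underside (a point): centre of the underside of the brass collar (a round disc 42 mm in diameter, 12 mm thick, round the rod; nothing but the head is above it). At the start this lies 56 to 60 mm above the rod's foot
- collar (a joint): how far the collar has slid down the rod, in m; its underside is (60 mm - this value) above the rod's foot. It starts at 0 to 4 mm, stays where it is left and slides with about 2 N of friction
- hole_mouth (a point): centre of the mouth of the blind hole in the flat top face of the taller wooden block (100 x 70 x 70 mm, fixed to the desk, steel rim round the mouth; z up). The hole is 14 mm in diameter with a 2 mm chamfer, upright, and 34 to 50 mm deep: the depth differs every time and cannot be seen. Its bottom is a hard stop
- ball_level (a point): point on the hole's axis, 14 mm below the mouth, between two sprung steel balls in the hole's wall that bear on the rod from both sides. The rod meets them 10 to 14 mm down; it takes about 4 to 8 N of push to enter between them, and they then drag on it with about 3 to 5 N, enough to keep it from sinking by its own weight
- stand_mouth (a point): centre of the top of the low wooden stand (80 x 60 x 34 mm, fixed to the desk) with the 14 mm hole in which the gauge is parked
- sanding_block: bystander: cork sanding block 64 x 110 x 32 mm, origin at the centre of its underside
- stapler: bystander: stapler 34 x 131 x 47 mm, origin at the centre of its underside
- tape_measure: bystander: tape measure 74 x 72 x 32 mm, origin at the centre of its underside
There are look-alikes about, which are no part of the job. What is shaped like the part that bears gauge_center but purple or turquoise is not meant.

How it is judged:
On the way, in this order (a step that is already met when the one before it is completed fails the run):
1. the rod's foot is pressed on the bottom of the hole, upright (distance between gauge_tip and hole_bottom below 0.0068 m and horizontal distance between gauge_tip and hole_mouth below 0.003 m and contact force between gauge and hole_bottom above 1 N and angle between gauge_tip's own z axis and vertical below 0.1 rad), for 0.1 s.
2. with the rod on the bottom, the collar is pressed on the block's face (distance between gauge_tip and hole_bottom below 0.0068 m and horizontal distance between gauge_tip and hole_mouth below 0.003 m and z of collar_underside in the frame of hole_mouth below 0.0015 m and horizontal distance between collar_underside and hole_mouth below 0.004 m and contact force between collar and block above 1 N), for 0.1 s.
At the end, for the whole second after the job is handed in: the gauge stands at rest in the hole of the taller block, within 0.1 rad of upright, its foot within about 1.8 mm of the bottom, and the underside of the collar within 1.5 mm of the block's face (distance between gauge_tip and hole_bottom below 0.0068 m and horizontal distance between gauge_tip and hole_mouth below 0.003 m and z of collar_underside in the frame of hole_mouth below 0.0015 m and horizontal distance between collar_underside and hole_mouth below 0.004 m and angle between gauge_tip's own z axis and vertical below 0.1 rad and linear speed of gauge below 0.02 m/s); the robot touches nothing.
It fails at once if the gauge pressed on the bottom of the hole with more than 30 N (contact force between gauge and hole_bottom above 30 N).
It fails at once if the collar pressed on the block with more than 30 N (contact force between collar and block above 30 N).
It fails at once if the gauge jammed against the block with more than 60 N in all (the squeeze of the sprung balls, about 15 N, is included) (contact force between gauge and block above 60 N).
It fails at once if the sanding block, the stapler or the tape measure moved more than 15 mm (distance of any of sanding_block, stapler, tape_measure from where it was at the start of the episode above 0.015 m).
It also fails if it takes over 64 s, if anything falls off the work surface, if the arm or the gripper's body presses on something with over 40 N, if the wrist force passes 120 N, or if a joint passes its speed limit or range.

### The arm

A 6-joint arm with a two-finger parallel gripper is mounted at the origin on a cart in front of the work surface, level with it; the furniture and walls round the work are solid. World frame = base frame: x ahead of the robot, y to its left, z up, the work surface at z = 0. Lengths are in m, angles in rad, forces in N, time in s.
With the tool pointing down it reaches from about 0.275 to 0.85 m from the base axis. Payload 19 kg.
Tool frame: the origin (TCP) lies between the finger pads; the fingertips stand 22 mm ahead of it and the grasp point (between the pads) lies 3 mm ahead of it (robot.tip_extent is the distance from the TCP to the fingertips, in m); z points along the fingers, y is the line along which they close (so a half turn about z gives the same grasp; the last joint's range is limited). The gripper opens to 85 mm and grips with 20 to 120 N. Pads are 22 mm wide; open, the fingers measure 114 mm over their backs; the gripper's body (76 mm by 85 mm) begins 54 mm behind the grasp point. The pads swing forward as they close: fully open they stand 13 mm farther back than shut.
Start: joints at [-1.461, 0.15, 1.437, -0, 1.554, -0.134], TCP at [0.139, -0.558, 0.253] pointing down, gripper open.
Joint ranges: [-2.8, 2.8], [-0.68, 2.1], [0.12, 2.68], [-1.39, 4.53], [0.16, 2.79], [-2.81, 2.81]. Speed limits (rad/s): [1.89, 1.89, 2.22, 3.01, 3.01, 3.01].

### API

Orientations are given as a unit quaternion [w, x, y, z].
In Python, from workcell import robot gives the robot as it stands. Calls block until the motion is done:
- robot.move_pose(position, orientation): joint-space move of the TCP to a pose.
- robot.servo_line(position, rotation=None, speed=0.15): straight line of the TCP; rotation=None keeps the orientation; speed is the mean speed in m/s.
- robot.goto_joints(angles): joint-space move.
- robot.grip(opening, grip_force=None): finger opening in m; grip_force is the grip in N (None keeps the last); returns when the fingers have stopped.
- robot.wait(seconds).
- robot.solve_ik(position, orientation): joint angles nearest the present ones, or None.
- robot.read_camera(name): name is "side" or "top"; returns a dict with "image" (420x560x3 uint8, blue, green, red), "fx", "fy", "cx", "cy" (pixels), "extrinsics" (4x4, takes a point from camera to world coordinates). Camera axes: x right, y up, looking along -z (the intrinsics and any distortion apply to the point x, -y, -z); pixel columns grow to the right and rows downward; lengths in m; the calibration is good to about 2 mm. A picture is of the moment at which its call begins. There is no depth.
A pose or a line that the arm cannot do raises robot.MotionError and nothing moves.
- robot.sign_off(): hands the job in; it is judged then, once.
Readings, each from a call of its own:
- robot.get_time(): time.
- robot.get_joints(): joint angles.
- robot.get_dq(): joint speeds.
- robot.get_tau(): joint torques, N m.
- robot.get_ee_pos(): TCP position.
- robot.get_tcp_rot(): TCP orientation.
- robot.get_contact_force(): force on the tool from outside, world axes, zero at the start.
- robot.get_wrist_torque(): the same for the moment, N m.
- robot.get_grip_width(): finger opening in m.
- robot.get_grip_force(): force on a finger pad.
Only numpy, scipy, OpenCV 4.12 (cv2) and the standard library are available. Lean on these libraries where they do the work, as an engineer would, in place of code of your own. Each camera call takes 0.05 s, during which the arm holds its last target. There are 200 camera calls.

## Working session

There is one attempt and no reset: what is moved stays moved. The work goes in short steps, each a Python script; the robot and the scene stay as the last script left them, time stands still between calls to the robot, and variables do not carry over. Pictures are saved under pics/ and viewed, at most 10 in all, crops included, and the job is handed in when it is done.

```bash
ls; mkdir -p pics; python3 - <<'E'
from workcell import robot
import cv2,numpy as np
np.set_printoptions(precision=4,suppress=True)
for n in("side","top"):
    c=robot.read_camera(n);cv2.imwrite(f"pics/{n}0.png",c["image"])
    print(n,[c[k] for k in("fx","fy","cx","cy")],[k for k in c],"\n",c["extrinsics"])
print(robot.get_tcp_rot(),robot.get_time(),robot.tip_extent)
E
```

```text
pics
side [419.9973694941774, 419.9973694941774, 286.4987781789432, 209.20048457826482] ['image', 'fx', 'fy', 'cx', 'cy', 'extrinsics'] 
 [[-0.9675  0.1343 -0.2144  0.3171]
 [-0.2524 -0.5715  0.7809  0.8205]
 [-0.0176  0.8096  0.5868  0.7061]
 [ 0.      0.      0.      1.    ]]
top [457.3982905620754, 457.3982905620754, 276.5419094723025, 210.1693298217476] ['image', 'fx', 'fy', 'cx', 'cy', 'extrinsics'] 
 [[-0.0148  0.982  -0.1884  0.3083]
 [-0.9999 -0.0136  0.0075  0.0209]
 [ 0.0048  0.1884  0.9821  1.1425]
 [ 0.      0.      0.      1.    ]]
[-0.0005  0.9926  0.1216  0.    ] 0.1 0.022
```

View pics/side0.png

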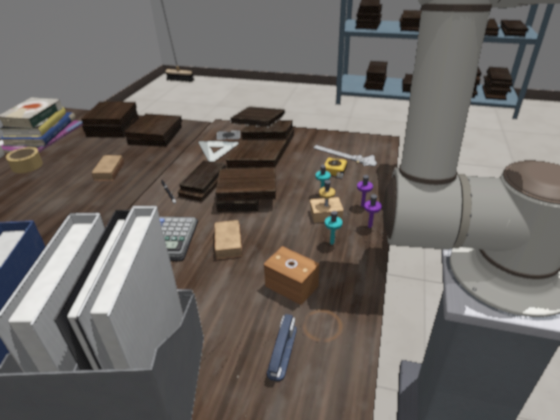

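View pics/top0.png

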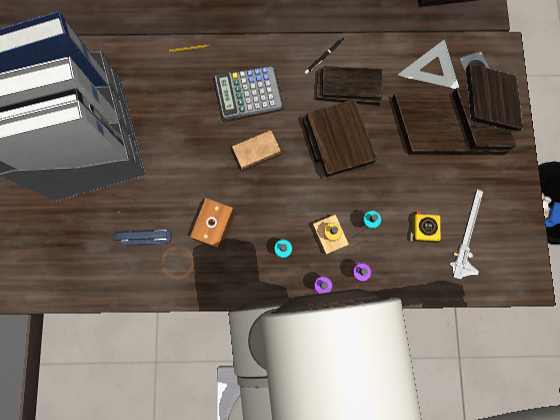

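Candidates in the top view: brass-collar gauge in the stand (333,230), turquoise look-alikes (283,248) and (372,218), purple ones (323,285) and (362,271). The taller block with its rimmed hole is at (212,222); the stapler is at (142,237). I choose the brass one in the stand. In the side view it is at (327,190) and the hole is at (291,264). Now I'll take close crops to check it.

```bash
python3 - <<'E'
import cv2,numpy as np
s=cv2.imread("pics/side0.png");t=cv2.imread("pics/top0.png")
R=lambda im,x,y:cv2.resize(im[y:y+50,x:x+66],(396,300),interpolation=cv2.INTER_CUBIC)
cv2.imwrite("pics/crop1.png",np.vstack([np.hstack([R(t,300,205),R(t,179,197)]),np.hstack([R(s,294,172),R(s,258,244)])]))
E
```

```text
(no output)
```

View pics/crop1.png

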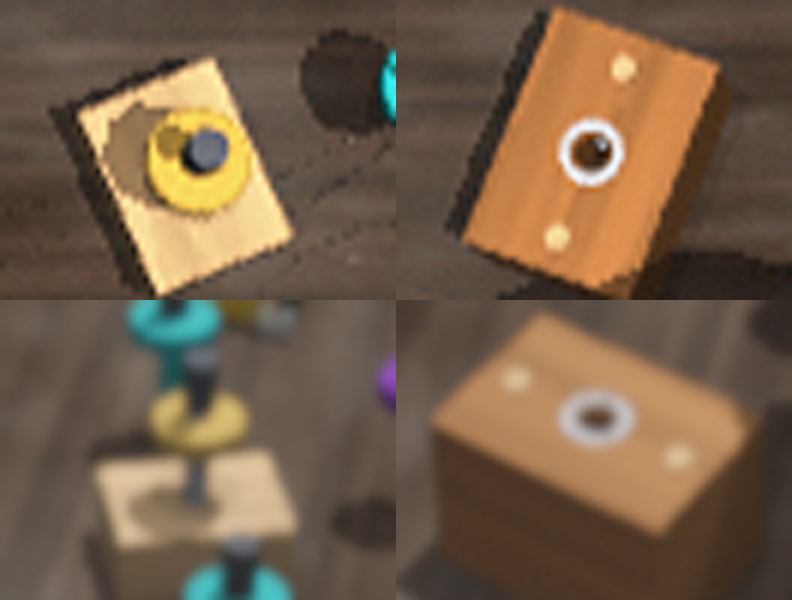

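The crops show the right target: a brass collar with a dark head. In the top view the head is at about (334,229.6) and the hole at (211.2,221.8). In the side view the head top is at (327.4,181) and the hole at (291,263). Next I triangulate both.

```bash
cat > h.py <<'E'
import cv2,numpy as np
from workcell import robot
np.set_printoptions(precision=4,suppress=True)
def ray(c,u,v):
    d=np.array([(u-c["cx"])/c["fx"],-(v-c["cy"])/c["fy"],-1.]);E=c["extrinsics"]
    return E[:3,3],E[:3,:3]@d
def plane(c,uv,z):
    o,d=ray(c,*uv);return o+d*(z-o[2])/d[2]
def tri(rays):
    A=0;b=0
    for o,d in rays:
        d=d/np.linalg.norm(d);P=np.eye(3)-np.outer(d,d);A=A+P;b=b+P@o
    return np.linalg.solve(A,b)
def blob(img,lo,hi,box):
    "ellipse of the biggest blob in HSV range inside box x0,y0,x1,y1"
    x0,y0,x1,y1=box
    k=4;im=cv2.resize(img[y0:y1,x0:x1],None,fx=k,fy=k,interpolation=cv2.INTER_CUBIC)
    m=cv2.inRange(cv2.cvtColor(im,cv2.COLOR_BGR2HSV),lo,hi)
    cs=cv2.findContours(m,cv2.RETR_EXTERNAL,cv2.CHAIN_APPROX_NONE)[0]
    e=cv2.fitEllipse(cv2.convexHull(max(cs,key=cv2.contourArea)))
    return (np.array(e[0])+.5)/k-.5+[x0,y0],np.array(e[1])/k
E
python3 - <<'E'
from h import *
C={n:robot.read_camera(n) for n in("top","side")}
T,S=C["top"],C["side"]
W=((0,0,150),(180,60,255));Y=((20,130,100),(35,255,255))
ht,a=blob(T["image"],*W,(202,212,222,233));hs,b=blob(S["image"],(0,0,140),(180,60,255),(278,252,305,275))
print("hole px",ht,a,hs,b)
print("hole plane .07",plane(T,ht,.07),plane(S,hs,.07),"tri",tri([ray(T,*ht),ray(S,*hs)]))
ct,a=blob(T["image"],*Y,(320,218,346,244));cs,b=blob(S["image"],(15,80,90),(35,255,255),(314,184,340,200))
print("collar px",ct,a,cs,b)
print("collar plane top .08",plane(T,ct,.08),plane(S,cs,.076),"tri",tri([ray(T,*ct),ray(S,*cs)]))
t,s=(334.1,229.8),(327.4,181.2)
print("head top .11",plane(T,t,.11),plane(S,s,.11),tri([ray(T,*t),ray(S,*s)]))
# block, stand edges
for nm,lo,hi,bx in(("block",(5,100,120),(17,255,255),(180,190,245,255)),("stand",(14,50,150),(24,140,255),(305,210,352,258))):
    x0,y0,x1,y1=bx
    m=cv2.inRange(cv2.cvtColor(T["image"][y0:y1,x0:x1],cv2.COLOR_BGR2HSV),lo,hi)
    c=max(cv2.findContours(m,0,1)[0],key=cv2.contourArea);r=cv2.boxPoints(cv2.minAreaRect(c))+[x0,y0]
    z=.07 if nm=="block" else .034
    P=np.array([plane(T,p,z) for p in r]);print(nm,P[:,:2].tolist(),P.mean(0),np.linalg.norm(np.diff(P,axis=0),axis=1))
for n,u in(("turq",(283,248)),("turq",(372,218)),("purp",(323,285)),("purp",(362,271)),("stapler",(142,237))):print(n,plane(T,u,.05))
E
```

```text
hole px [211.0965 221.9008] [10.4219 10.983 ] [290.9623 263.292 ] [ 9.2581 12.5417]
hole plane .07 [0.4878 0.1685 0.07  ] [0.4889 0.1673 0.07  ] tri [0.4881 0.1684 0.0711]
collar px [332.6739 231.2728] [17.5712 18.2217] [324.559  193.9868] [14.646  23.8133]
collar plane top .08 [ 0.4598 -0.1182  0.08  ] [ 0.4653 -0.1086  0.076 ] tri [ 0.4643 -0.1195  0.0684]
head top .11 [ 0.4589 -0.1176  0.11  ] [ 0.461  -0.1201  0.11  ] [ 0.4596 -0.1173  0.1117]
block [[0.4528879008070352, 0.21900674755381863], [0.5498684756922139, 0.1823717453107216], [0.5224781031637125, 0.11736633638501845], [0.42636394569694097, 0.1549417518701678]] [0.4879 0.1684 0.07  ] [0.1037 0.0705 0.1032]
stand [[0.48634916135198897, -0.074819289695967], [0.5104803589051784, -0.13184244485344504], [0.43356347120368766, -0.16179422767800927], [0.41007109105107686, -0.10535852621187912]] [ 0.4601 -0.1185  0.034 ] [0.0619 0.0825 0.0611]
turq [ 0.4254 -0.0016  0.05  ]
turq [ 0.4953 -0.2188  0.05  ]
purp [ 0.3366 -0.0944  0.05  ]
purp [ 0.368  -0.1881  0.05  ]
stapler [0.4567 0.3366 0.05  ]
```

The measurements agree with each other. The hole is at (0.488, 0.168, 0.07), centred on the block (103x70 mm). The gauge axis is at (0.460, -0.118), centred on the stand (82x61 mm), with the head top at 0.11. The neighbours are over 0.1 m away. I'll go and grip the head.

```bash
python3 - <<'E'
from h import *
Q=[0,.70710678,.70710678,0]
robot.grip(.045,30)
robot.move_pose([.460,-.118,.20],Q)
print(robot.get_joints(),robot.get_time(),robot.get_contact_force())
robot.servo_line([.460,-.118,.107],speed=.08)
print(robot.get_contact_force(),robot.get_ee_pos())
robot.grip(.010,45)
print(robot.get_grip_width(),robot.get_grip_force(),robot.get_contact_force(),robot.get_time())
robot.servo_line([.460,-.118,.19],speed=.06)
robot.wait(.3)
print(robot.get_contact_force(),robot.get_wrist_torque(),robot.get_grip_width(),robot.get_time())
for n in("top","side"):
    c=robot.read_camera(n);cv2.imwrite(f"pics/{n}1.png",c["image"])
s=cv2.imread("pics/side1.png");t=cv2.imread("pics/top1.png")
R=lambda im,x,y:cv2.resize(im[y:y+140,x:x+100],(400,560),interpolation=cv2.INTER_CUBIC)
cv2.imwrite("pics/crop2.png",np.hstack([R(t,285,160),R(s,277,90)]))
E
```

```text
[-0.4148 -0.0346  1.741  -0.0001  1.4351 -0.4135] 2.65 [ 0.665  -0.0597 -0.5848]
[ 0.3287 -0.8577 -0.7042] [ 0.4603 -0.1181  0.1075]
0.013397716692436133 43.84054362773895 [0.4671 0.5402 5.117 ] 4.3417
[-0.2931 -0.1823 -1.1134] [-0.0467 -0.0144  0.0364] 0.013589823699450117 6.175
```

View pics/crop2.png

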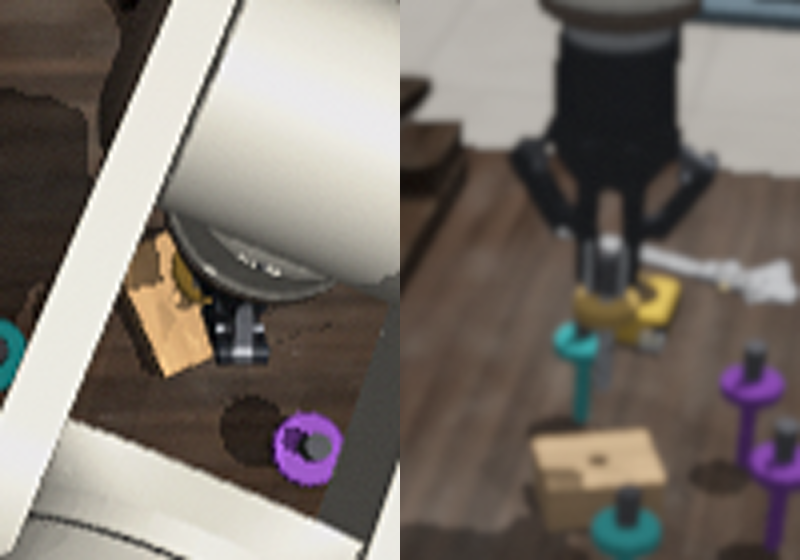

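The gauge is held upright in the fingers: side view collar at about (327,165) and foot at about (327,186). The look-alikes are undisturbed. I'll carry it over the hole and look again.

```bash
python3 - <<'E'
from h import *
robot.servo_line([.460,-.118,.245],speed=.12)
robot.servo_line([.488,.168,.245],speed=.15)
robot.servo_line([.488,.168,.182],speed=.1)
robot.wait(.4)
print(robot.get_contact_force(),robot.get_wrist_torque(),robot.get_ee_pos(),robot.get_time())
for n in("top","side"):
    c=robot.read_camera(n);cv2.imwrite(f"pics/{n}2.png",c["image"])
s=cv2.imread("pics/side2.png");t=cv2.imread("pics/top2.png")
R=lambda im,x,y,k,w:cv2.resize(im[y:y+w,x:x+w*2//3],(400,600),interpolation=cv2.INTER_CUBIC)
cv2.imwrite("pics/crop3.png",np.hstack([R(t,170,160,0,120),R(s,262,204,0,90)]))
for z in(.085,.0815):print("foot axis expected px region",z)
S=robot.read_camera("side");E=np.linalg.inv(S["extrinsics"])
for p in([.488,.168,.085],[.488,.168,.07],[.488,.168,.145],[.4881,.1684,.0711]):
    q=E[:3,:3]@p+E[:3,3];print(p,S["cx"]+S["fx"]*q[0]/-q[2],S["cy"]-S["fy"]*q[1]/-q[2])
E
```

```text
[-1.082   0.8928 -1.5173] [ 0.0408 -0.0258 -0.0089] [0.488  0.168  0.1822] 10.1333
foot axis expected px region 0.085
foot axis expected px region 0.0815
[0.488, 0.168, 0.085] 291.21696535356335 258.5138229401901
[0.488, 0.168, 0.07] 291.29257283298534 263.5890364651704
[0.488, 0.168, 0.145] 290.8993318239923 237.19241403208608
[0.4881, 0.1684, 0.0711] 291.19819550135765 263.33565339592707
```

View pics/crop3.png

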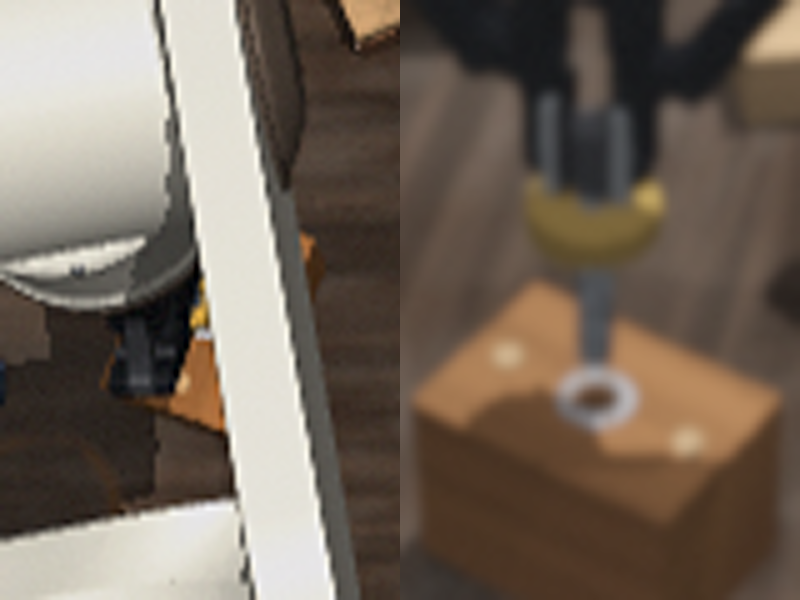

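In the side view the foot is at about (290.8,258) and the hole at (291,263). Columns agree, and the foot sits about 1 mm short in y, so I'll nudge y by 1 mm. Then I'll descend guarded by force.

```bash
cat > ins.py <<'E'
from h import *
def F(n=6):
    a=[]
    for _ in range(n): a.append(robot.get_contact_force());robot.wait(.012)
    return np.mean(a,0)
E
python3 - <<'E'
from ins import *
x,y=.4882,.169
robot.servo_line([x,y,.180],speed=.05);robot.wait(.2)
f0=F(12);print("f0",f0);z=.180;why="end";t0=robot.get_time()
log=[]
while z>.112:
    dz=.002 if z>.170 else (.001 if z>.136 else .0005)
    z-=dz;robot.servo_line([x,y,z],speed=.03);f=F(4)-f0
    log.append((z,*f.round(1)))
    lat=f[:2]
    if np.hypot(*lat)>4:
        d=np.clip(lat*1e-4,-.0005,.0005);x+=d[0];y+=d[1]
    lim=14 if z>.140 else 11.5
    if f[2]>lim or np.hypot(*lat)>20: why="force";break
for l in log:print("%.4f %5.1f %5.1f %5.1f"%l)
print(why,x,y,robot.get_ee_pos(),robot.get_wrist_torque(),robot.get_time()-t0,robot.get_time())
E
```

```text
f0 [ 0.2164  0.0129 -1.2646]
0.1780  -0.2  -0.2  -0.4
0.1760  -0.1   0.1  -0.2
0.1740  -0.1   0.2   0.2
0.1720  -0.4   0.5  -0.1
0.1700  -0.4   0.1  -0.2
0.1690  -0.3  -0.0  -0.3
0.1680  -0.2   0.1  -0.1
0.1670  -0.0   0.1   0.1
0.1660  -0.1   0.1  -0.6
0.1650   0.0   0.1  -0.2
0.1640  -0.3  -0.5   0.2
0.1630   0.5  -0.2  -0.4
0.1620  -0.6   0.2  -0.6
0.1610   0.1  -0.4   0.2
0.1600   0.1   0.1  -0.3
0.1590  -0.3   0.6  -0.3
0.1580  -0.1  -0.1  -0.1
0.1570  -0.5  -0.3  -0.3
0.1560  -0.4  -0.0  -0.1
0.1550  -0.5   0.4  -0.1
0.1540  -0.4   0.5   0.2
0.1530  -1.0   0.6   1.2
0.1520  -0.5   0.5   1.7
0.1510  -0.2   1.3   0.8
0.1500   0.9   1.2  -0.6
0.1490   0.0   1.9   0.7
0.1480   0.1   1.7   1.3
0.1470   0.4   2.0   0.8
0.1460   0.7   1.4   1.3
0.1450   0.7   2.0   0.7
0.1440   0.1   2.3   0.2
0.1430   0.1   1.5   0.3
0.1420   0.1   1.7   0.3
0.1410   0.5   2.1   0.1
0.1400   0.6   1.9   0.6
0.1390   0.8   1.8   0.9
0.1380   0.6   2.0   0.3
0.1370   0.2   2.2   0.5
0.1360   0.6   1.7   0.3
0.1355  -0.2   2.1   4.0
0.1350  -0.5   2.2   4.5
0.1345   0.3   1.9   4.0
0.1340   0.0   1.9   4.0
0.1335  -0.2   2.0   3.6
0.1330   0.4   1.7   3.8
0.1325  -0.1   2.0   4.1
0.1320   0.3   2.2   3.9
0.1315   0.2   2.0   3.7
0.1310   0.2   1.9   3.8
0.1305   0.1   1.9   4.0
0.1300   0.2   2.0   4.0
0.1295   0.1   1.7   3.7
0.1290   0.2   1.8   3.8
0.1285   0.5   2.3   3.2
0.1280   0.4   2.0   4.5
0.1275  -0.2   2.2   3.8
0.1270   0.1   2.0   3.3
0.1265  -0.0   2.0   3.7
0.1260   0.1   1.7   3.2
0.1255  -0.1   2.1   3.8
0.1250   0.2   1.7   3.8
0.1245  -0.2   2.0   3.9
0.1240   0.3   2.3   4.3
0.1235   0.6   1.9   3.2
0.1230   0.0   2.1   3.4
0.1225   0.2   2.2   3.6
0.1220   0.5   2.1   4.7
0.1215  -1.1   2.0  10.4
0.1210  -1.9   1.2  15.6
force 0.4882 0.169 [0.4885 0.1691 0.1218] [ 0.3081  0.3441 -0.0005] 19.549999999999997 30.3833
```

```bash
python3 - <<'E'
from ins import *
robot.wait(.1);print(F(6),robot.get_ee_pos(),robot.get_grip_width())
s=robot.read_camera("side")["image"]
cv2.imwrite("pics/crop4.png",cv2.resize(s[204:294,246:336],(600,600),interpolation=cv2.INTER_CUBIC))
E
```

```text
[-1.6813  1.0164 14.2055] [0.4886 0.169  0.1219] 0.013075954439513784
```

View pics/crop4.png

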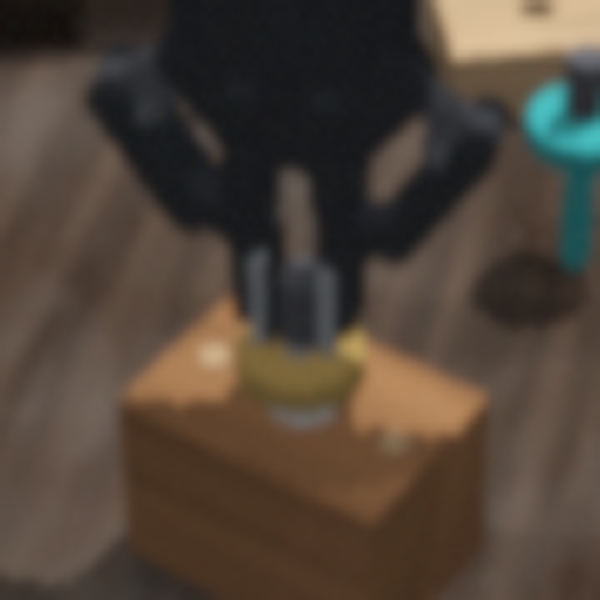

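The picture shows no slip: the head has kept its place between the fingers. The collar (lower edge at crop row 404) is still above the face, with the rim visible below it. So the rod is on the bottom, about 45 mm down, pressed with about 10 N. Next I'll release, straddle the head and push the collar down.

```bash
python3 - <<'E'
from ins import *
x,y=.4882,.169
robot.servo_line([x,y,.1215],speed=.02)
robot.grip(.022)
f0=F(10);print("f0",f0,robot.get_grip_width(),robot.get_ee_pos(),robot.get_time())
z=.1215;log=[]
while z>.098:
    z-=.001 if z>.1095 else .0005
    robot.servo_line([x,y,z],speed=.03);f=F(4)-f0
    log.append((z,*f.round(1)))
    if f[2]>8.5 or np.hypot(*f[:2])>12: break
for l in log:print("%.4f %5.1f %5.1f %5.1f"%l)
robot.wait(.25);print(F(4)-f0,robot.get_ee_pos(),robot.get_time())
s=robot.read_camera("side")["image"]
cv2.imwrite("pics/crop5.png",cv2.resize(s[204:294,246:336],(600,600),interpolation=cv2.INTER_CUBIC))
E
```

```text
f0 [ 0.0515  0.2043 -0.1441] 0.021932042609170393 [0.488  0.1689 0.1213] 31.1667
0.1205  -0.0  -0.4   0.2
0.1195  -0.0  -0.3   0.1
0.1185  -0.2   0.0   0.7
0.1175  -0.1  -0.4   0.1
0.1165   0.1  -0.0  -0.1
0.1155  -0.3  -0.3   0.3
0.1145   0.5   0.4   0.7
0.1135   0.4   0.4   0.7
0.1125   0.2  -0.2   0.2
0.1115   0.3  -0.1   0.3
0.1105   0.2  -0.3   0.3
0.1095  -0.2  -0.1   0.4
0.1090   0.6  -0.1   0.3
0.1085   0.3  -0.0   1.2
0.1080   0.3   0.5   0.9
0.1075   0.7  -0.2   1.6
0.1070  -0.1  -0.0   0.7
0.1065   0.5  -0.2   1.3
0.1060   1.0   0.3   0.9
0.1055   0.3  -0.3   1.2
0.1050   0.3   0.3   1.2
0.1045   0.8  -0.1   1.6
0.1040   1.0   0.2   3.3
0.1035  -1.8   0.2  10.3
[-1.8225 -0.2037 10.3601] [0.4884 0.1691 0.1041] 38.25
```

View pics/crop5.png

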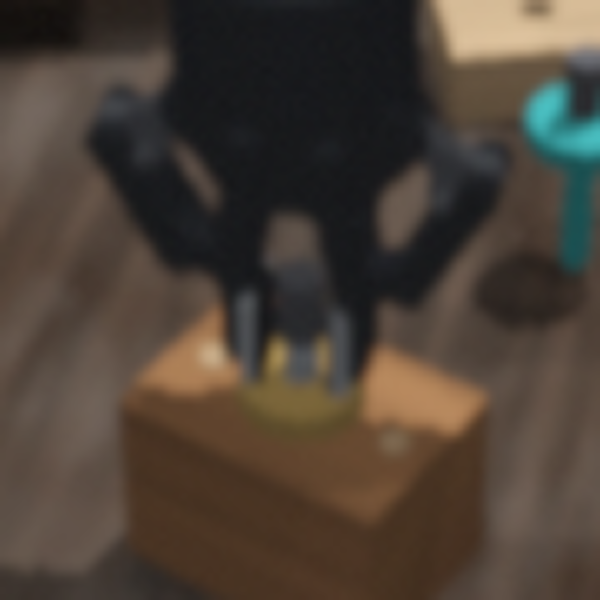

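The tips are at z = 0.082, which is exactly the block face plus the 12 mm collar, and they press with 10 N. The picture shows the collar flat over the rim at crop (300,400). I'll withdraw straight up and look once more.

```bash
python3 - <<'E'
from ins import *
x,y=.488,.169
robot.servo_line([x,y,.107],speed=.02);print(F(6))
robot.grip(.04)
robot.servo_line([x,y,.25],speed=.06)
print(F(6),robot.get_time())
robot.servo_line([.40,-.02,.30],speed=.15)
for n in("top","side"):
    c=robot.read_camera(n);cv2.imwrite(f"pics/{n}5.png",c["image"])
s=cv2.imread("pics/side5.png");t=cv2.imread("pics/top5.png")
R=lambda im,x,y:cv2.resize(im[y:y+80,x:x+54],(400,593),interpolation=cv2.INTER_CUBIC)
cv2.imwrite("pics/crop6.png",np.hstack([R(t,185,180),R(s,264,214)]))
print(robot.get_time())
E
```

```text
[-0.0349 -0.14   -0.161 ]
[-0.3377 -0.0481  0.0548] 41.575
43.2583
```

View pics/crop6.png

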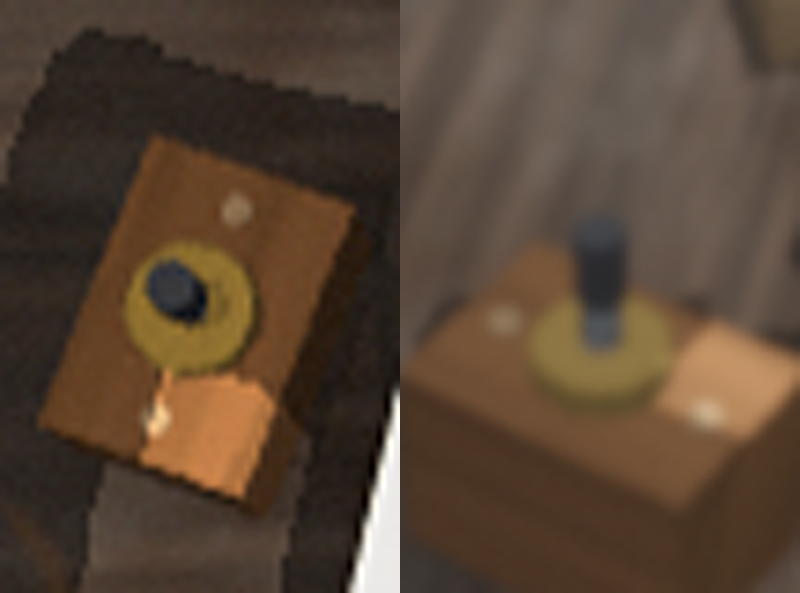

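The gauge stands upright in the hole, with the collar flat on the face (top view about (211,221), side view about (291,261)). I'm handing it in.

```bash
python3 -c "
from workcell import robot
print(robot.sign_off())"
```

```text
the job is handed in; nothing more can be done
None
```

I handed the job in at about 43 s with the gauge upright on the bottom of the hole, about 45 mm deep, and the brass collar flat on the block's face; the judge returned no verdict.

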